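# Load the drilling dial and index it five clicks

## Robot

A 6-joint arm with a two-finger parallel gripper is mounted at the origin on the work surface; the furniture and walls round the work are solid. World frame = base frame: x ahead of the robot, y to its left, z up, the work surface at z = 0. Lengths are in mm, angles in rad, forces in N, time in s.
With the tool pointing down it reaches from about 350 to 850 mm from the base axis. Payload 8.1 kg.
Tool frame: the origin (TCP) lies between the finger pads; the fingertips stand 8 mm ahead of it and the grasp point (between the pads) lies 11 mm behind it; z points along the fingers, y is the line along which they close (so a half turn about z gives the same grasp; the last joint's range is limited). The gripper opens to 85 mm and grips with 20 to 120 N. Pads are 22 mm wide; open, the fingers measure 114 mm over their backs; the gripper's body (76 mm by 85 mm) begins 54 mm behind the grasp point. The pads swing forward as they close: fully open they stand 13 mm farther back than shut.
Start: joints at [-1.27, 0.13, 1.488, -0, 1.523, -0.085], TCP at [225.8, -555.895, 239.292] pointing down, gripper open.
Joint ranges: [-2.96, 2.96], [-0.89, 2.26], [0.02, 2.5], [-1.34, 4.48], [0, 2.73], [-2.66, 2.66]. Speed limits (rad/s): [2.39, 2.39, 2.79, 3.14, 3.14, 3.14].

## Interface

Orientations are given as a rotation vector (axis times angle).
In Python, from station import * gives the robot as it stands.
- The arm moves only by the tool arm_command, never from a script. Its argument "motion" is a list of rows, each an object with "gripper": the opening, from 0 (shut) to 1 (fully open); "linear": the shift along the tool's x, y, z in units of 25 mm (1.0 is 25 mm), a list of three; "delta_rot": the turn, a rotation vector about the tool's x, y, z in units of pi rad (1.0 is pi rad), a list of three. A call has 1 to 12 rows; each row shifts and turns the commanded pose from where the row before left it, along the tool's axes as they then stand; what a row does not reach is not made up. A row lasts 1/10 s, in which the tool goes at most 50 mm and 8.59 degrees, less where a joint would pass 70% of its speed; a pose out of reach is approached as far as the arm can. A call with a number of a shift or a turn outside -1 to 1 is refused whole. A call with a gripper value outside its range is refused whole. The fingers move at their own pace and stop on an object; the grip force is fixed at half the most. Time passes only in rows, so rows that do not move let the fingers close. It gives the time, the measured TCP pose, the force, the opening and the grip force at its end, in the units of the state.
- get_state(): the state, without advancing time (a new reading comes with each control period).
- grab_frame(name): name is "scene" or "top" or "wrist"; returns a dict with "image" (480x640x3 uint8, blue, green, red), "z_map" (480x640 float32, mm along the optical axis (not along the pixel's ray), 0 where there is no reading), "fov_y" (degrees; the focal length in pixels is half the picture's height over the tangent of half this angle, whatever the lens; pixels are square), "cx", "cy" (the principal point, pixels), "extrinsics" (4x4, takes a point from camera to world coordinates); the wrist camera has in their place "T_tool_cam" (4x4, takes a point from camera to tool coordinates, whose origin is the TCP and whose axes are the flange's). Camera axes: x right, y up, looking along -z (the intrinsics and any distortion apply to the point x, -y, -z); pixel columns grow to the right and rows downward; lengths in mm; the calibration is good to about 2 mm. A picture is of the moment at which its call begins: read the wrist's pose just before it.
- hand_in(): hands the job in; it is judged then, once.
The state is a dict: "t": time; "joints": joint angles; "joint_vel": joint speeds; "joint_efforts": joint torques, N m; "ee_pos": TCP position; "tool_rot": TCP orientation; "force": force on the tool from outside, world axes, zero at the start; "ft_torque": the same for the moment, N m; "gripper_width": finger opening in mm; "grip_force": force on a finger pad.
Only numpy, scipy, OpenCV 4.12 (cv2) and the standard library are available. Lean on these libraries where they do the work, as an engineer would, in place of code of your own. Each camera call takes 0.05 s, during which the arm holds its last target. There are 200 camera calls.

## Task

Set the steel block flat into the empty nest on the green-based drilling dial and let go of it. Then swing the red-handled lever counter-clockwise (seen from above) exactly five clicks of the ratchet, so that the block comes under the drill bush, and draw the lever back against the pawl to take out the play. Do not let it go: finish with the fingers on the lever, still pressing it back firmly against the pawl (about 10 N at the handle), ready for drilling; leave the other tools on the bench alone.

Things in the scene. Friction and masses are not known exactly. Their poses are not given: they have to be found in the camera images.
- steel_block: the loose workpiece: bright filed steel block, 45 mm (its x) by 75 mm (its y) by 18 mm high (z), about 0.5 kg, with three drilled holes through its top; lies flat on the bench left of the middle vise (jaws 150 mm high, between block and dial). Origin at the centre of its underside. It fits the nest either way round (turned by half a turn).
- nest (a point): centre of the nest floor, which is the flat top of the dial, 34 mm above the bench, 52 mm from the dial's axis. Four dark corner pieces 10 mm high locate the block with 2 mm play on each side; 53 mm of each long side is left open for fingers. Axes turn with the dial: x points away from the dial's axis (block's 45 mm way), y along the block's 75 mm, z up.
- dial: steel ratchet plate, 194 mm across with 24 saw teeth round its rim (15 degrees apart), 16 mm thick, turning about a vertical axis on a fixed green cast base (base 240 mm over its ears, foot bolts; pawl bolt 50 mm high). Origin on the axis at the plate's underside; its x axis points to the nest. The nest and the lever are fixed to it.
- dial_turn (a joint): turn of the dial and lever, rad, counter-clockwise from above positive. 0 = pawl seated in the notch where it starts; each click is 0.262 rad (15 degrees), so the fifth notch seats at 1.309. The teeth lift the pawl (a push of 4 to 9 N at the handle), which then drops behind the next tooth: that drop is the click. It cannot turn back past a click; let go midway it springs back to the last one.
- axis (a point): centre of the dial's top face, on its vertical turning axis, 34 mm above the bench.
- handle (a point): middle of the upright red grip on the lever (a steel arm 20 mm wide, 8 mm thick, on top of the dial and out past its rim): a round bar 21 mm in diameter that reaches from 45 to 93 mm above the bench (this point at 72 mm), 130 mm from the dial's axis; it starts on the robot's side of the dial, 90 degrees clockwise from the nest. Easily pinched from above; it travels a 75 degree arc.
- pawl: spring pawl, a dark steel finger about 50 mm long lying beside the rim at the dial's left, its nose between the teeth; origin on its upright pivot bolt, 20 mm above the bench, x toward the nose. Its spring presses it into the teeth; seated, it blocks the dial from turning clockwise.
- bush (a point): lower mouth of the drill bush, 57 mm above the bench (5 mm above a seated block), in the dark bent bracket that reaches over the dial from the far left; bracket and bush reach up to 72 mm. Five clicks bring the middle of the nest under it.
- try_square: bystander: steel try square lying on the bench at the right.
- angle_iron: bystander: red angle-iron piece, 40 x 90 x 40 mm, at the left.
- caliper: bystander: steel vernier caliper, 230 mm long, at the right.
- wood_block: bystander: wooden packing block, 48 x 105 x 32 mm, at the far edge left of the vise.
Not all that is in view belongs to the job. Several things have the shape of the steel_block; the one meant has the colours described above.

How it is judged (in metres and radians):
On the way, in this order (a step that is already met when the one before it is completed fails the run):
1. the block lies flat in the nest, let go, before the dial has clicked (horizontal distance between steel_block and nest below 0.004 m and z of steel_block in the frame of nest between -0.003 and 0.003 m and angle between the y axis of steel_block and the y axis of dial, either way round below 0.1 rad and angle between steel_block's own z axis and vertical below 0.06 rad and contact force between the fingers and steel_block below 0.2 N and value of joint dial_turn below 0.15 rad), for 0.2 s.
2. the lever has gone past the fifth click with the block in the nest (value of joint dial_turn above 1.3 rad and horizontal distance between steel_block and nest below 0.004 m and z of steel_block in the frame of nest between -0.003 and 0.003 m), for 0.1 s.
At the end, for the whole second after the job is handed in: The dial rests still in its fifth notch (1.285 to 1.325 rad); the fingers press the lever back (over 2 N) so that the pawl bears over 5 N; the block, let go, lies flat in the nest (4 mm, 3 mm in height, 0.1 rad), within 6 mm of the bush line (value of joint dial_turn between 1.285 and 1.325 rad and velocity of joint dial_turn between -0.05 and 0.05 rad/s and contact force between pawl and dial above 5 N and contact force between the fingers and dial above 2 N and horizontal distance between steel_block and nest below 0.004 m and z of steel_block in the frame of nest between -0.003 and 0.003 m and angle between the y axis of steel_block and the y axis of dial, either way round below 0.1 rad and angle between steel_block's own z axis and vertical below 0.06 rad and contact force between the fingers and steel_block below 0.2 N and horizontal distance between steel_block and bush below 0.006 m); the arm keeps its last pose, push and grip.
It fails at once if the dial is turned past a sixth click (value of joint dial_turn above 1.58 rad).
It fails at once if the try square is pushed away (over 30 mm) (distance of try_square from where it was at the start of the episode above 0.03 m).
It fails at once if the angle iron is pushed away (over 30 mm) (distance of angle_iron from where it was at the start of the episode above 0.03 m).
It fails at once if the caliper is pushed away (over 30 mm) (distance of caliper from where it was at the start of the episode above 0.03 m).
It fails at once if the wood block is pushed away (over 30 mm) (distance of wood_block from where it was at the start of the episode above 0.03 m).
It also fails if it takes over 72 s, if anything falls off the work surface, if the arm or the gripper's body presses on something with over 40 N, if the wrist force passes 120 N, or if a joint passes its speed limit or range.

## Working session

There is one attempt and no reset: what is moved stays moved. The work goes in short steps, Python scripts to look and compute and a tool call to move; the robot and the scene stay as the last step left them, time stands still between calls to the robot, and variables do not carry over. Pictures are saved under pics/ and viewed, at most 10 in all, crops included, and the job is handed in when it is done.

Besides the shell and the picture viewer there is one more tool, called after "Call:" by a JSON object that holds its "fn" and its "kwargs", one argument or row to a line. arm_command: Moves the arm, as the interface text tells. Shifts and turns lie within -1 to 1; 1 stands for 25 mm of shift or pi rad of turn. Its arguments: {"type":"object","properties":{"motion":{"type":"array","items":{"type":"object","properties":{"gripper":{"type":"number"},"linear":{"type":"array","items":{"type":"number"}},"delta_rot":{"type":"array","items":{"type":"number"}}}}}},"required":["motion"]}

```bash
mkdir -p pics; cat > h.py <<'E'
from station import *
import numpy as np, cv2
from scipy.spatial.transform import Rotation as R
def grab(n):
    s=get_state(); f=grab_frame(n)
    if n=="wrist":
        T=np.eye(4);T[:3,:3]=R.from_rotvec(s["tool_rot"]).as_matrix();T[:3,3]=s["ee_pos"]
        f["extrinsics"]=T@np.array(f["T_tool_cam"])
    return f
def save(f,p):
    cv2.imwrite(p+".png",f["image"])
    np.savez(p+".npz",**{k:np.array(v) for k,v in f.items()})
def world(f,u,v,z=None):
    h=f["image"].shape[0]; F=h/2/np.tan(np.radians(float(f["fov_y"])/2))
    d=np.array([(u-f["cx"])/F,-(v-f["cy"])/F,-1.]); E=np.array(f["extrinsics"])
    if z is None: k=f["z_map"][int(v),int(u)]
    else: k=(z-E[2,3])/(E[:3,:3]@d)[2]
    return E[:3,:3]@(d*k)+E[:3,3]
def load(p): return dict(np.load(p+".npz"))
E
python3 - <<'E'
from h import *
print(get_state())
for n in("top","scene"):
    f=grab(n);save(f,"pics/"+n);print({k:v for k,v in f.items() if k not in("image","z_map")})
E
```

```text
{'t': 0.0, 'joints': array([-1.27037820e+00,  1.31159688e-01,  1.48930027e+00,  4.38670155e-06,
        1.52304650e+00, -8.54096821e-02]), 'joint_vel': array([ 0.00051888,  0.00140915,  0.00104302,  0.00091576,  0.00017502,
       -0.00043343]), 'joint_efforts': array([-1.47872379e-03, -5.69389379e+01, -5.00567830e+01, -3.32744858e-04,
        1.46666873e-02,  4.34074536e-05]), 'ee_pos': array([ 225.64614306, -555.34851727,  238.23381016]), 'tool_rot': array([-3.08144745e+00, -6.01939532e-01,  3.15522645e-04]), 'force': array([ 0.00872603, -0.36154795,  1.2627535 ]), 'ft_torque': array([-0.01009824,  0.03312747, -0.04069591]), 'grip_force': 0.0, 'gripper_width': 85.52399283787942}
{'fov_y': 57.939703261173086, 'cx': 313.20514468167875, 'cy': 242.69908276253463, 'extrinsics': array([[-1.90501466e-03,  9.95149185e-01, -9.83588845e-02,
         2.65111696e+02],
       [-9.99960417e-01, -1.04085976e-03,  8.83629898e-03,
         7.50521203e+01],
       [ 8.69105793e-03,  9.83718245e-02,  9.95111777e-01,
         1.46191450e+03],
       [ 0.00000000e+00,  0.00000000e+00,  0.00000000e+00,
         1.00000000e+00]])}
{'fov_y': 52.33607810128683, 'cx': 336.95163838136176, 'cy': 241.40420380677807, 'extrinsics': array([[-4.12522393e-01,  5.43804585e-01, -7.30822720e-01,
        -7.04396821e+02],
       [-9.10861732e-01, -2.35232408e-01,  3.39111514e-01,
         5.93796725e+02],
       [ 1.24972081e-02,  8.05569542e-01,  5.92369422e-01,
         9.85795903e+02],
       [ 0.00000000e+00,  0.00000000e+00,  0.00000000e+00,
         1.00000000e+00]])}
```

View pics/top.png

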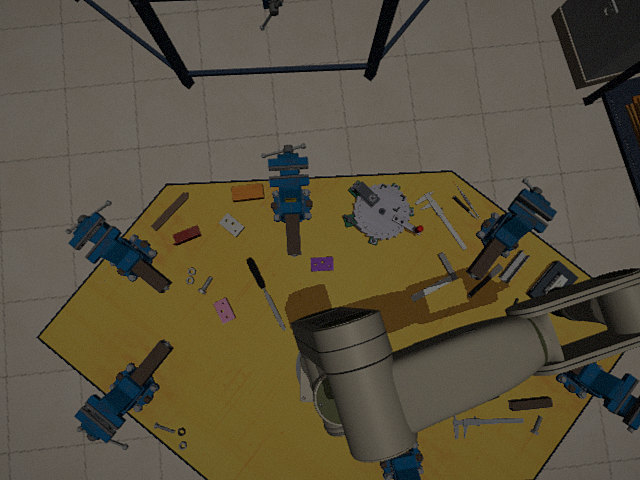

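View pics/scene.png

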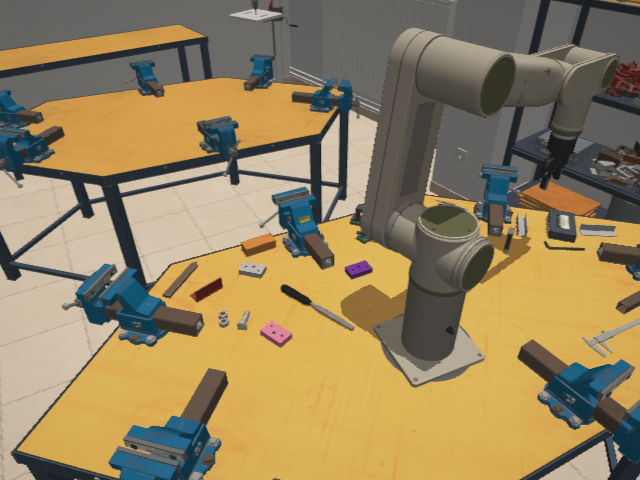

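```bash
python3 - <<'E'
from h import *
f=load("pics/top");im=f["image"]
a=cv2.resize(im[205:245,210:255],None,fx=8,fy=8,interpolation=cv2.INTER_CUBIC)
b=cv2.resize(im[172:246,340:432],None,fx=6,fy=6,interpolation=cv2.INTER_CUBIC)
c=np.zeros((790,560,3),np.uint8);c[:320,:360]=a;c[330:330+b.shape[0],:b.shape[1]]=b
cv2.imwrite("pics/c1.png",np.clip(c*1.5,0,255).astype(np.uint8)[:600] if 0 else np.clip(np.hstack([cv2.copyMakeBorder(cv2.resize(a,None,fx=.66,fy=.66),0,b.shape[0]-211,0,0,0),b])*1.6,0,255).astype(np.uint8))
print(world(f,231,224,18),world(f,382,211,34),world(f,419,229,93),world(f,289,165),world(f,293,250),world(f,382,211))
E
```

```text
[471.17718166 337.9907103   18.        ] [ 512.36176708 -167.53030401   34.        ] [ 443.97838156 -274.68828119   93.        ] [638.55379452 138.19925013 142.63796424] [379.0837465  127.77402979  70.64519143] [ 512.49310209 -167.65915965   33.24151619]
```

View pics/c1.png

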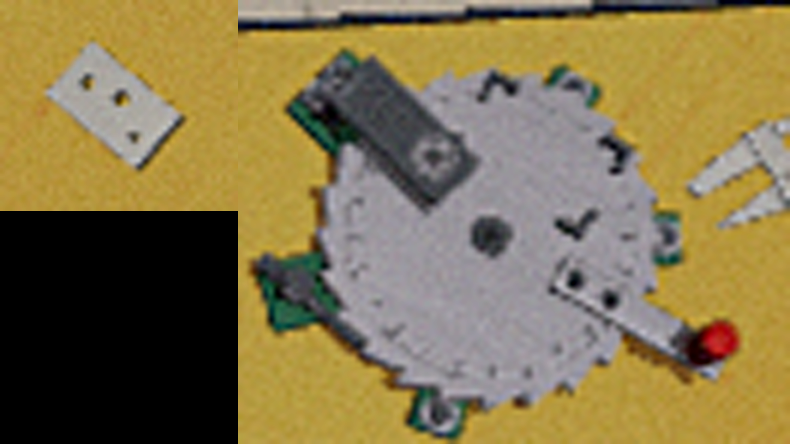

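Call:
{"fn": "arm_command", "kwargs": {
  "motion": [
    {"gripper": 1, "linear": [0.95, -0.75, 0]},
    {"gripper": 1, "linear": [0.95, -0.75, 0]},
    {"gripper": 1, "linear": [0.95, -0.75, 0]},
    {"gripper": 1, "linear": [0.95, -0.75, 0]},
    {"gripper": 1, "linear": [0.95, -0.75, 0]},
    {"gripper": 1, "linear": [0.95, -0.75, 0]},
    {"gripper": 1, "linear": [0.95, -0.75, 0]},
    {"gripper": 1, "linear": [0.95, -0.75, 0]},
    {"gripper": 1, "linear": [0.95, -0.75, 0]},
    {"gripper": 1, "linear": [0.95, -0.75, 0]},
    {"gripper": 1, "linear": [0.95, -0.75, 0]},
    {"gripper": 1, "linear": [0.95, -0.75, 0]}
  ]
}}

```text
$.motion[0]: bad value
```

```bash
python3 - <<'E'
from h import *
s=get_state();print(s["t"],s["ee_pos"],s["joints"],s["tool_rot"],R.from_rotvec(s["tool_rot"]).as_matrix().round(3))
f=grab("wrist");save(f,"pics/w1")
print(f["T_tool_cam"],f["fov_y"])
f=grab("top");save(f,"pics/top2")
E
```

```text
0.1 [ 225.67039072 -555.40280917  238.3241648 ] [-1.27036390e+00  1.31103865e-01  1.48919639e+00  3.30075422e-07
  1.52302125e+00 -8.53991690e-02] [-3.08162716e+00 -6.01981009e-01  2.90744358e-04] [[ 0.926  0.376 -0.001]
 [ 0.376 -0.926  0.002]
 [ 0.    -0.002 -1.   ]]
[[ 3.91473773e-04  9.56820294e-01  2.90679844e-01  7.33735535e+01]
 [ 9.99999088e-01  1.22856458e-06 -1.35079518e-03  6.83623900e-01]
 [-1.29282536e-03  2.90680108e-01 -9.56819421e-01 -1.34835868e+02]
 [ 0.00000000e+00  0.00000000e+00  0.00000000e+00  1.00000000e+00]] 71.62191644257206
```

View pics/w1.png

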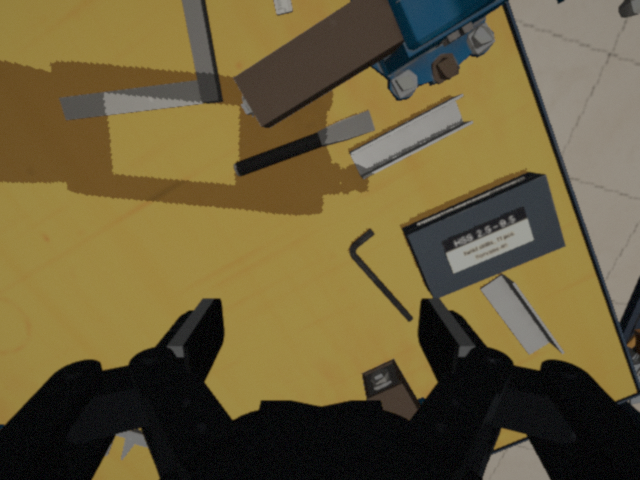

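That picture is just the view from the start pose (shut-box and right vise): the move was refused because every key is needed.

Call:
{"fn": "arm_command", "kwargs": {
  "motion": [
    {"gripper": 1, "linear": [0.95, -0.75, 0], "delta_rot": [0, 0, 0]},
    {"gripper": 1, "linear": [0.95, -0.75, 0], "delta_rot": [0, 0, 0]},
    {"gripper": 1, "linear": [0.95, -0.75, 0], "delta_rot": [0, 0, 0]},
    {"gripper": 1, "linear": [0.95, -0.75, 0], "delta_rot": [0, 0, 0]},
    {"gripper": 1, "linear": [0.95, -0.75, 0], "delta_rot": [0, 0, 0]},
    {"gripper": 1, "linear": [0.95, -0.75, 0], "delta_rot": [0, 0, 0]},
    {"gripper": 1, "linear": [0.95, -0.75, 0], "delta_rot": [0, 0, 0]},
    {"gripper": 1, "linear": [0.95, -0.75, 0], "delta_rot": [0, 0, 0]},
    {"gripper": 1, "linear": [0.95, -0.75, 0], "delta_rot": [0, 0, 0]},
    {"gripper": 1, "linear": [0.95, -0.75, 0], "delta_rot": [0, 0, 0]},
    {"gripper": 1, "linear": [0.95, -0.75, 0], "delta_rot": [0, 0, 0]},
    {"gripper": 1, "linear": [0.95, -0.75, 0], "delta_rot": [0, 0, 0]}
  ]
}}

```text
t: 1.4
ee_pos: [405.6, -239.0, 239.2]
tool_rot: [-3.083, -0.602, -0.0]
force: [0.0, 0.1, 0.4]
gripper_width: 85.5
grip_force: 0.0
```

```bash
python3 - <<'E'
from h import *
s=get_state();print(s["t"],s["ee_pos"],s["joints"],R.from_rotvec(s["tool_rot"]).as_matrix().round(3))
f=grab("wrist");save(f,"pics/w2")
E
```

```text
1.4 [ 405.55355927 -238.99327365  239.24473591] [-6.41512709e-01 -2.26396198e-01  1.83366140e+00  2.00905204e-05
  1.53430971e+00  5.43581689e-01] [[ 0.927  0.376  0.   ]
 [ 0.376 -0.927  0.   ]
 [ 0.     0.    -1.   ]]
```

View pics/w2.png

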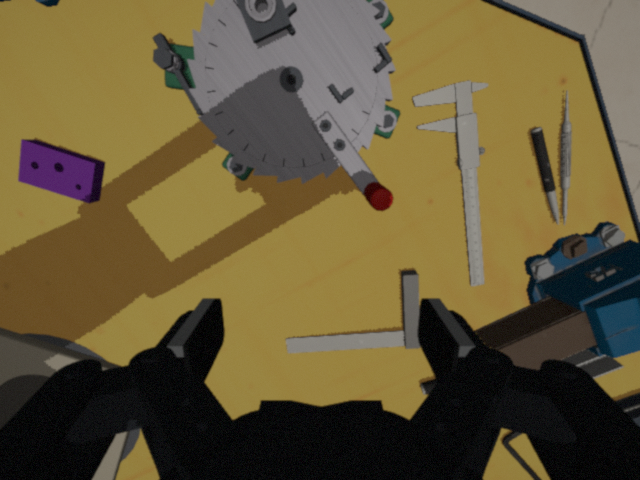

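Call:
{"fn": "arm_command", "kwargs": {
  "motion": [
    {"gripper": 1, "linear": [0.52, -0.97, 0], "delta_rot": [0, 0, 0]},
    {"gripper": 1, "linear": [0.52, -0.97, 0], "delta_rot": [0, 0, 0]},
    {"gripper": 1, "linear": [0.52, -0.97, 0], "delta_rot": [0, 0, 0]},
    {"gripper": 1, "linear": [0.52, -0.97, 0], "delta_rot": [0, 0, 0]},
    {"gripper": 1, "linear": [0.52, -0.97, 0], "delta_rot": [0, 0, 0]},
    {"gripper": 1, "linear": [0.52, -0.97, 0], "delta_rot": [0, 0, 0]},
    {"gripper": 1, "linear": [0.52, -0.97, 0], "delta_rot": [0, 0, 0]},
    {"gripper": 1, "linear": [0.52, -0.97, 0], "delta_rot": [0, 0, 0]},
    {"gripper": 1, "linear": [0.52, -0.97, 0], "delta_rot": [0, 0, 0]},
    {"gripper": 1, "linear": [0.52, -0.97, 0], "delta_rot": [0, 0, 0]},
    {"gripper": 1, "linear": [0.52, -0.97, 0], "delta_rot": [0, 0, 0]},
    {"gripper": 1, "linear": [0.52, -0.97, 0], "delta_rot": [0, 0, 0]}
  ]
}}

```text
t: 2.65
ee_pos: [440.2, 89.1, 239.3]
tool_rot: [3.083, 0.602, 0.0]
force: [0.3, -0.3, 0.7]
gripper_width: 85.4
grip_force: 0.0
```

Call:
{"fn": "arm_command", "kwargs": {
  "motion": [
    {"gripper": 1, "linear": [0.4, -0.97, 0], "delta_rot": [0, 0, 0]},
    {"gripper": 1, "linear": [0.4, -0.97, 0], "delta_rot": [0, 0, 0]},
    {"gripper": 1, "linear": [0.4, -0.97, 0], "delta_rot": [0, 0, 0]},
    {"gripper": 1, "linear": [0.4, -0.97, 0], "delta_rot": [0, 0, 0]},
    {"gripper": 1, "linear": [0.4, -0.97, 0], "delta_rot": [0, 0, 0]},
    {"gripper": 1, "linear": [0.4, -0.97, 0], "delta_rot": [0, 0, 0]},
    {"gripper": 1, "linear": [0.4, -0.97, 0], "delta_rot": [0, 0, 0]},
    {"gripper": 1, "linear": [0, 0, 0], "delta_rot": [0, 0, -0.036]},
    {"gripper": 1, "linear": [0, 0, 0], "delta_rot": [0, 0, -0.036]},
    {"gripper": 1, "linear": [0, 0, 0], "delta_rot": [0, 0, -0.036]},
    {"gripper": 1, "linear": [0, 0, 0], "delta_rot": [0, 0, -0.036]}
  ]
}}

```text
t: 3.75
ee_pos: [441.1, 271.7, 239.0]
tool_rot: [2.866, 1.286, -0.001]
force: [0.4, 0.1, 0.7]
gripper_width: 85.1
grip_force: 0.0
```

```bash
python3 - <<'E'
from h import *
s=get_state();print(s["t"],s["ee_pos"],s["joints"],R.from_rotvec(s["tool_rot"]).as_matrix().round(3))
f=grab("wrist");save(f,"pics/w3")
f=load("pics/w2");print("axis",world(f,291,79,34),"handle",world(f,379,195,93))
E
```

```text
3.75 [441.11078647 271.66530921 239.02177729] [ 4.53059059e-01 -9.17732290e-02  1.71374051e+00 -6.87969847e-05
  1.52012416e+00  1.18069548e+00] [[ 0.665  0.747 -0.   ]
 [ 0.747 -0.665 -0.   ]
 [-0.    -0.    -1.   ]]
axis [ 513.50792617 -166.57732668   34.        ] handle [ 450.85821797 -275.17542116   93.        ]
```

View pics/w3.png

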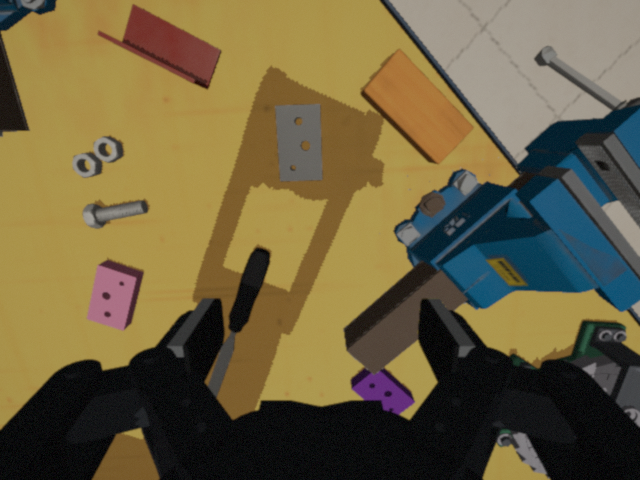

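The steel block shows with corners at about (276,105), (320,103), (323,180), (280,181).

```bash
python3 - <<'E'
from h import *
f=load("pics/w3")
g=f["image"][90:195,262:335]
hsv=cv2.cvtColor(g,cv2.COLOR_BGR2HSV);m=(hsv[...,1]<70).astype(np.uint8)
n,l,st,c=cv2.connectedComponentsWithStats(m);k=1+np.argmax(st[1:,4]);print(st[k])
r=cv2.minAreaRect(np.argwhere(l==k)[:,::-1].astype(np.float32)+[262,90] if 0 else (np.argwhere(l==k)[:,::-1]+np.array([262,90])).astype(np.float32))
b=cv2.boxPoints(r);P=np.array([world(f,u,v,18) for u,v in b]);print(b,P,P.mean(0))
for i in range(4):
    d=P[(i+1)%4]-P[i];print(np.hypot(*d[:2]),np.degrees(np.arctan2(d[1],d[0])))
s=get_state();M=R.from_rotvec(s["tool_rot"]).as_matrix();print(M.T@(P.mean(0)-s["ee_pos"]), np.degrees(np.arctan2(M[1,1],M[0,1])))
E
```

```text
[  13   14   47   77 3120]
[[274.93207 105.43773]
 [319.15283 103.51509]
 [322.43207 178.93773]
 [278.2113  180.86037]] [[477.6447084  380.07300043  18.        ]
 [511.69724987 352.15058027  18.        ]
 [464.92178352 294.51462184  18.        ]
 [428.56401402 324.17717082  18.        ]] [470.70693895 337.72884334  18.        ]
44.03677018129301 -39.35108473762082
74.22835008245491 -129.06165889092057
46.922853869839265 140.7906550197271
74.38587452099958 48.714461792924745
[ 69.30240766 -21.39602314 221.01551563] -41.308499309757124
```

Call:
{"fn": "arm_command", "kwargs": {
  "motion": [
    {"gripper": 1, "linear": [0.92, -0.29, 0.5], "delta_rot": [0, 0, -0.006]},
    {"gripper": 1, "linear": [0.92, -0.29, 0.8], "delta_rot": [0, 0, 0]},
    {"gripper": 1, "linear": [0.92, -0.29, 0.8], "delta_rot": [0, 0, 0]},
    {"gripper": 1, "linear": [0, 0, 1], "delta_rot": [0, 0, 0]},
    {"gripper": 1, "linear": [0, 0, 1], "delta_rot": [0, 0, 0]},
    {"gripper": 1, "linear": [0, 0, 1], "delta_rot": [0, 0, 0]},
    {"gripper": 1, "linear": [0, 0, 0], "delta_rot": [0, 0, 0]}
  ]
}}

```text
t: 4.5
ee_pos: [467.7, 336.2, 107.2]
tool_rot: [2.858, 1.302, -0.012]
force: [-0.8, -0.4, 0.1]
gripper_width: 85.6
grip_force: 0.0
```

```bash
python3 - <<'E'
from h import *
f=grab("wrist");save(f,"pics/w4")
s=get_state();M=R.from_rotvec(s["tool_rot"]).as_matrix()
print(s["ee_pos"],M.T@(np.array([470.7,337.7,18])-s["ee_pos"]))
E
```

```text
[468.86703795 336.94855187 109.76078343] [ 2.17737999  1.02740229 91.75058181]
```

View pics/w4.png

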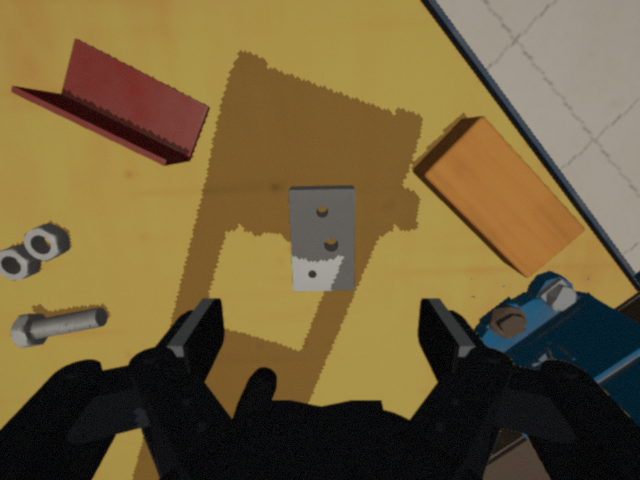

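Block now at (290–355, 187–291), square to the fingers; check centre and descend.

```bash
python3 - <<'E'
from h import *
f=load("pics/w4");p=np.mean([world(f,u,v,18) for u,v in((290,188),(355,187),(355,291),(293,291))],0)
s=get_state();M=R.from_rotvec(s["tool_rot"]).as_matrix();print(p,s["ee_pos"],M.T@(p-s["ee_pos"]))
E
```

```text
[471.55554313 337.33046459  18.        ] [468.86703795 336.94855187 109.76078343] [ 2.45960798  1.91557523 91.74800376]
```

Call:
{"fn": "arm_command", "kwargs": {
  "motion": [
    {"gripper": 1, "linear": [0.1, 0.07, 0.8], "delta_rot": [0, 0, 0]},
    {"gripper": 1, "linear": [0, 0, 0.8], "delta_rot": [0, 0, 0]},
    {"gripper": 1, "linear": [0, 0, 0.8], "delta_rot": [0, 0, 0]},
    {"gripper": 1, "linear": [0, 0, 0.8], "delta_rot": [0, 0, 0]},
    {"gripper": 1, "linear": [0, 0, 0.4], "delta_rot": [0, 0, 0]},
    {"gripper": 1, "linear": [0, 0, 0.3], "delta_rot": [0, 0, 0]},
    {"gripper": 1, "linear": [0, 0, 0], "delta_rot": [0, 0, 0]},
    {"gripper": 1, "linear": [0, 0, 0], "delta_rot": [0, 0, 0]}
  ]
}}

```text
t: 5.35
ee_pos: [474.0, 339.1, 15.4]
tool_rot: [-2.858, -1.305, -0.002]
force: [0.3, 0.2, 0.0]
gripper_width: 85.2
grip_force: 0.0
```

Call:
{"fn": "arm_command", "kwargs": {
  "motion": [
    {"gripper": 1, "linear": [-0.12, 0, 0.15], "delta_rot": [0, 0, 0]},
    {"gripper": 0.5, "linear": [0, 0, 0], "delta_rot": [0, 0, 0]},
    {"gripper": 0.3, "linear": [0, 0, 0], "delta_rot": [0, 0, 0]},
    {"gripper": 0.3, "linear": [0, 0, 0], "delta_rot": [0, 0, 0]},
    {"gripper": 0.3, "linear": [0, 0, 0], "delta_rot": [0, 0, 0]},
    {"gripper": 0.3, "linear": [0, 0, 0], "delta_rot": [0, 0, 0]},
    {"gripper": 0.3, "linear": [0, 0, 0], "delta_rot": [0, 0, 0]},
    {"gripper": 0.3, "linear": [0, 0, 0], "delta_rot": [0, 0, 0]}
  ]
}}

```text
t: 6.15
ee_pos: [471.7, 336.8, 11.2]
tool_rot: [-2.857, -1.305, -0.002]
force: [-2.6, -0.3, 5.5]
gripper_width: 43.4
grip_force: 63.3
```

Call:
{"fn": "arm_command", "kwargs": {
  "motion": [
    {"gripper": 0.3, "linear": [0, 0, -0.5], "delta_rot": [0, 0, 0]},
    {"gripper": 0.3, "linear": [0, 0, -1], "delta_rot": [0, 0, 0]},
    {"gripper": 0.3, "linear": [0, 0, -1], "delta_rot": [0, 0, 0]},
    {"gripper": 0.3, "linear": [0, 0, -1], "delta_rot": [0, 0, 0]},
    {"gripper": 0.3, "linear": [0, 0, -1], "delta_rot": [0, 0, 0]},
    {"gripper": 0.3, "linear": [0, 0, -1], "delta_rot": [0, 0, 0]},
    {"gripper": 0.3, "linear": [0, 0, -1], "delta_rot": [0, 0, 0]},
    {"gripper": 0.3, "linear": [0, 0, -1], "delta_rot": [0, 0, 0]},
    {"gripper": 0.3, "linear": [0, 0, -1], "delta_rot": [0, 0, 0]},
    {"gripper": 0.3, "linear": [0, 0, -0.7], "delta_rot": [0, 0, 0]}
  ]
}}

```text
t: 7.15
ee_pos: [471.3, 336.3, 242.5]
tool_rot: [2.857, 1.305, 0.001]
force: [-0.1, 0.6, -5.0]
gripper_width: 43.5
grip_force: 62.3
```

Call:
{"fn": "arm_command", "kwargs": {
  "motion": [
    {"gripper": 0.3, "linear": [-0.83, 0.96, 0], "delta_rot": [0, 0, 0]},
    {"gripper": 0.3, "linear": [-0.83, 0.96, 0], "delta_rot": [0, 0, 0]},
    {"gripper": 0.3, "linear": [-0.83, 0.96, 0], "delta_rot": [0, 0, 0]},
    {"gripper": 0.3, "linear": [-0.83, 0.96, 0], "delta_rot": [0, 0, 0]},
    {"gripper": 0.3, "linear": [-0.83, 0.96, 0], "delta_rot": [0, 0, 0]},
    {"gripper": 0.3, "linear": [-0.83, 0.96, 0], "delta_rot": [0, 0, 0]},
    {"gripper": 0.3, "linear": [-0.83, 0.96, 0], "delta_rot": [0, 0, 0]},
    {"gripper": 0.3, "linear": [-0.83, 0.96, 0], "delta_rot": [0, 0, 0]},
    {"gripper": 0.3, "linear": [-0.83, 0.96, 0], "delta_rot": [0, 0, 0]},
    {"gripper": 0.3, "linear": [-0.83, 0.96, 0], "delta_rot": [0, 0, 0]},
    {"gripper": 0.3, "linear": [-0.83, 0.96, 0], "delta_rot": [0, 0, 0]},
    {"gripper": 0.3, "linear": [-0.83, 0.96, 0], "delta_rot": [0, 0, 0]}
  ]
}}

```text
t: 8.35
ee_pos: [525.3, -41.6, 240.3]
tool_rot: [-2.857, -1.305, 0.002]
force: [-0.6, 0.1, -4.8]
gripper_width: 43.5
grip_force: 62.3
```

Call:
{"fn": "arm_command", "kwargs": {
  "motion": [
    {"gripper": 0.3, "linear": [-0.83, 0.96, 0], "delta_rot": [0, 0, 0]},
    {"gripper": 0.3, "linear": [-0.83, 0.96, 0], "delta_rot": [0, 0, 0]},
    {"gripper": 0.3, "linear": [-0.83, 0.96, 0], "delta_rot": [0, 0, 0]},
    {"gripper": 0.3, "linear": [-0.83, 0.96, 0], "delta_rot": [0, 0, 0]},
    {"gripper": 0.3, "linear": [-0.83, 0.96, 0], "delta_rot": [0, 0, 0]},
    {"gripper": 0.3, "linear": [0, 0, 0], "delta_rot": [0, 0, -0.028]},
    {"gripper": 0.3, "linear": [0, 0, 0], "delta_rot": [0, 0, -0.028]},
    {"gripper": 0.3, "linear": [0, 0, 0], "delta_rot": [0, 0, 0]},
    {"gripper": 0.3, "linear": [0, 0, 0], "delta_rot": [0, 0, 0]}
  ]
}}

```text
t: 9.25
ee_pos: [548.4, -197.2, 240.3]
tool_rot: [-2.733, -1.548, 0.001]
force: [0.4, 0.2, -4.9]
gripper_width: 43.3
grip_force: 62.6
```

```bash
python3 - <<'E'
from h import *
f=grab("wrist");save(f,"pics/w5")
s=get_state();M=R.from_rotvec(s["tool_rot"]).as_matrix()
print(s["t"],s["ee_pos"],s["force"],s["gripper_width"],np.degrees(np.arctan2(M[1,1],M[0,1])))
im=cv2.resize(f["image"][60:360,120:520],None,fx=2,fy=2,interpolation=cv2.INTER_CUBIC)
cv2.imwrite("pics/w5c.png",np.clip(im*1.3,0,255).astype(np.uint8))
E
```

```text
9.3 [ 548.52998244 -197.05137087  240.41338081] [ 0.36197243  0.46255627 -4.13380399] 43.41490172726514 -30.940011356991203
```

View pics/w5c.png

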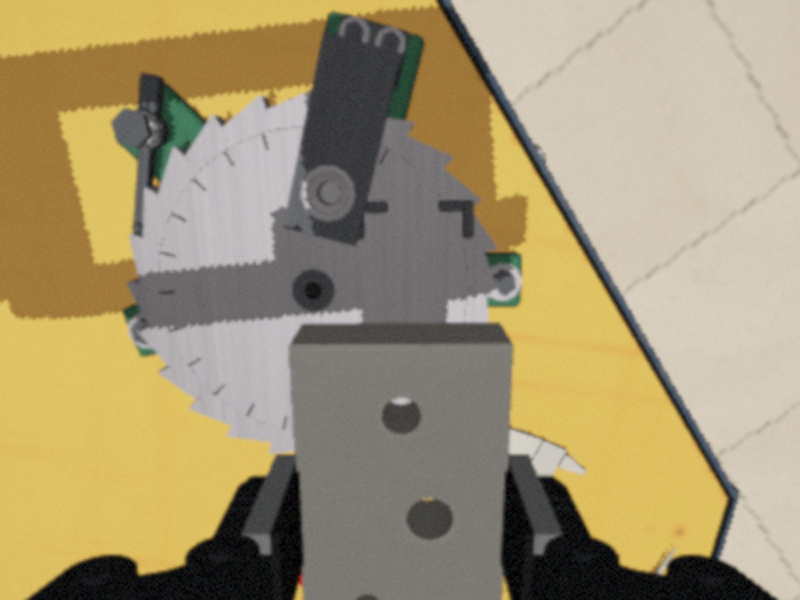

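Seen: dial axis at full-pixel (276.5,205), nest's counter-clockwise corner pieces with outer corner about (356.5,161), held block's end edge at v≈232 from u≈266 to 376; bracket clear of the nest.

```bash
python3 - <<'E'
from h import *
f=load("pics/w5");s=get_state();M=R.from_rotvec(s["tool_rot"]).as_matrix();t=s["ee_pos"]
F=lambda x,y:(120+x/2,60+y/2)
for n,(p,z) in dict(axis=((313,290),34),outcorner=((474,201),44),legL=((440,207),44),innerleg=((386,207),44),bush=((328,192),72),
   bl=((292,346),t[2]+6.8),br=((512,346),t[2]+6.8),bl2=((302,590),t[2]+6.8),br2=((501,590),t[2]+6.8),zz=((420,280),None)).items():
    w=world(f,*F(*p),z);print(n,w.round(1),(M.T@(w-t)).round(1))
E
```

```text
axis [ 513.3 -167.1   34. ] [  7.6 -45.5 206.4]
outcorner [ 606.3 -169.7   44. ] [ 53.2  35.6 196.4]
legL [ 590.8 -163.7   44. ] [ 50.4  19.2 196.4]
innerleg [ 568.3 -150.2   44. ] [ 50.4  -7.1 196.4]
bush [ 551.2 -130.1   72. ] [ 58.8 -32.1 168.4]
bl [ 549.1 -154.1  247.2] [ 37.1 -21.5  -6.8]
br [ 586.8 -176.7  247.2] [37.1 22.4 -6.8]
bl2 [ 519.5 -202.7  247.2] [-19.7 -22.   -6.8]
br2 [ 557.8 -225.6  247.2] [-19.7  22.7  -6.8]
zz [ 563.7 -191.    34.7] [ 13.   10.  205.7]
```

```bash
python3 - <<'E'
from h import *
f=load("pics/w5");s=get_state();M=R.from_rotvec(s["tool_rot"]).as_matrix();t=s["ee_pos"]
F=lambda x,y:(120+x/2,60+y/2)
for p in((360,243),(372,190),(385,130),(303,232),(328,192)):
    u,v=F(*p);w=world(f,u,v,72); print(p,(M.T@(w-t)).round(1),"z67",(M.T@(world(f,u,v,65)-t)).round(1), "depth z",[round(world(f,u+a,v-3)[2]) for a in(-6,-3,-1)])
E
```

```text
(360, 243) [ 36.4 -18.3 168.4] z67 [ 35.6 -18.7 175.4] depth z [68, 69, 44]
(372, 190) [ 59.6 -12.6 168.4] z67 [ 59.3 -12.9 175.4] depth z [68, 67, 34]
(385, 130) [ 84.7  -6.7 168.4] z67 [ 84.9  -6.8 175.4] depth z [66, 68, 68]
(303, 232) [ 41.3 -43.9 168.4] z67 [ 40.6 -44.9 175.4] depth z [68, 67, 67]
(328, 192) [ 58.8 -32.1 168.4] z67 [ 58.4 -32.8 175.4] depth z [68, 34, 34]
```

Call:
{"fn": "arm_command", "kwargs": {
  "motion": [
    {"gripper": 0.3, "linear": [0.27, 0.28, 0.7], "delta_rot": [0, 0, 0]},
    {"gripper": 0.3, "linear": [0, 0, 1], "delta_rot": [0, 0, 0]},
    {"gripper": 0.3, "linear": [0, 0, 1], "delta_rot": [0, 0, 0]},
    {"gripper": 0.3, "linear": [0, 0, 1], "delta_rot": [0, 0, 0]},
    {"gripper": 0.3, "linear": [0, 0, 1], "delta_rot": [0, 0, 0]},
    {"gripper": 0.3, "linear": [0, 0, 1], "delta_rot": [0, 0, 0]},
    {"gripper": 0.3, "linear": [0, 0, 0.3], "delta_rot": [0, 0, 0]},
    {"gripper": 0.3, "linear": [0, 0, 0], "delta_rot": [0, 0, 0]},
    {"gripper": 0.3, "linear": [0, 0, 0], "delta_rot": [0, 0, 0]}
  ]
}}

```text
t: 10.2
ee_pos: [559.0, -195.3, 91.9]
tool_rot: [2.731, 1.55, 0.001]
force: [0.6, 0.0, -4.1]
gripper_width: 43.7
grip_force: 62.6
```

```bash
python3 - <<'E'
from h import *
f=grab("wrist");save(f,"pics/w6")
s=get_state();M=R.from_rotvec(s["tool_rot"]).as_matrix();t=s["ee_pos"]
n=np.array([513.3,-167.1,34])
a=np.radians(-30.9);nest=n+52*np.array([np.cos(a),np.sin(a),0])
print(s["t"],t,s["force"],nest,M.T@(nest-t))
im=cv2.resize(f["image"][0:300,120:520],None,fx=2,fy=2,interpolation=cv2.INTER_CUBIC)
cv2.imwrite("pics/w6c.png",np.clip(im*1.5,0,255).astype(np.uint8))
E
```

```text
10.25 [ 559.43341276 -195.53246457   92.4885386 ] [ 1.23676276 -0.18818969 -3.90678332] [ 557.9193751  -193.80414511   34.        ] [ 0.68967073 -2.34359082 58.48265112]
```

View pics/w6c.png

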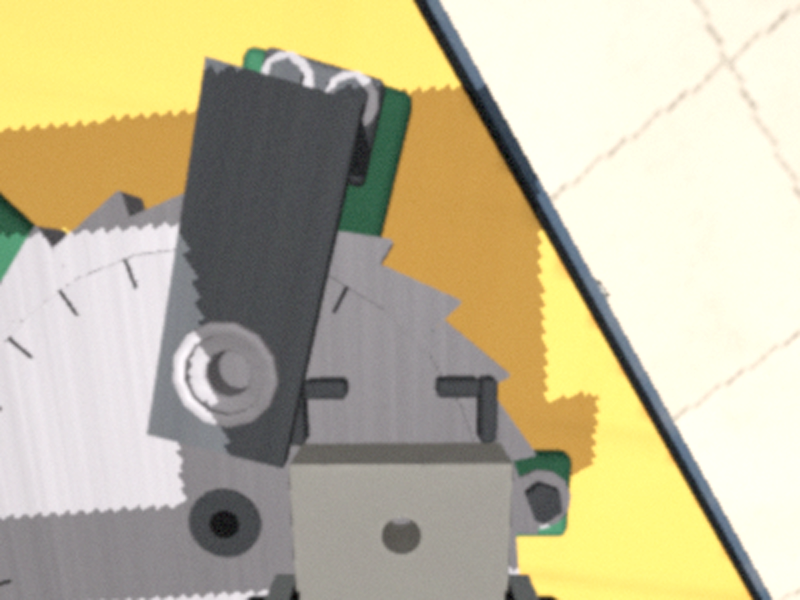

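The view shows the nest's outer L (inner face u≈477, top leg lower edge v≈397 in the crop), inner L (inner face ≈306), bracket corner (283,467), block end edge v≈463 from 291 to 512.

```bash
python3 - <<'E'
from h import *
f=load("pics/w6");s=get_state();M=R.from_rotvec(s["tool_rot"]).as_matrix();t=s["ee_pos"]
F=lambda x,y:(120+x/2,y/2)
for n,p,z in(("outL",(477,410),44),("inL",(306,410),44),("leglow",(455,397),44),("leglowL",(330,398),44),("outcorner",(497,377),44),("axis",(225,523),34),("brk",(283,467),68),("brk2",(320,300),68),
  ("bl",(291,463),t[2]+6.8),("br",(512,463),t[2]+6.8),("bush",(233,372),72)):
    print(n,(M.T@(world(f,*F(*p),z)-t)).round(1))
E
```

```text
outL [38.  20.9 48.6]
inL [ 38.1 -26.6  48.4]
leglow [41.7 14.7 48.5]
leglowL [ 41.4 -19.9  48.4]
outcorner [47.2 26.1 48.6]
axis [  0.8 -54.5  58.3]
brk [ 28.4 -29.4  24.4]
brk2 [ 68.3 -18.9  24.5]
bl [ 38.  -22.   -6.8]
br [38.  21.9 -6.7]
bush [ 52.3 -39.1  20.4]
```

Call:
{"fn": "arm_command", "kwargs": {
  "motion": [
    {"gripper": 0.3, "linear": [0.02, -0.09, 0], "delta_rot": [0, 0, 0]},
    {"gripper": 0.3, "linear": [0, 0, 0.3], "delta_rot": [0, 0, 0]},
    {"gripper": 0.3, "linear": [0, 0, 0.3], "delta_rot": [0, 0, 0]},
    {"gripper": 0.3, "linear": [0, 0, 0.3], "delta_rot": [0, 0, 0]},
    {"gripper": 0.3, "linear": [0, 0, 0.3], "delta_rot": [0, 0, 0]},
    {"gripper": 0.3, "linear": [0, 0, 0.2], "delta_rot": [0, 0, 0]},
    {"gripper": 0.3, "linear": [0, 0, 0], "delta_rot": [0, 0, 0]},
    {"gripper": 0.3, "linear": [0, 0, 0], "delta_rot": [0, 0, 0]}
  ]
}}

```text
t: 11.05
ee_pos: [556.6, -193.5, 55.4]
tool_rot: [-2.732, -1.551, 0.0]
force: [-0.2, 0.2, -3.5]
gripper_width: 43.6
grip_force: 62.6
```

Call:
{"fn": "arm_command", "kwargs": {
  "motion": [
    {"gripper": 0.3, "linear": [0, 0.015, 0.1], "delta_rot": [0, 0, 0]},
    {"gripper": 0.3, "linear": [0, 0, 0.1], "delta_rot": [0, 0, 0]},
    {"gripper": 0.3, "linear": [0, 0, 0.06], "delta_rot": [0, 0, 0]},
    {"gripper": 0.3, "linear": [0, 0, 0.06], "delta_rot": [0, 0, 0]},
    {"gripper": 0.3, "linear": [0, 0, 0], "delta_rot": [0, 0, 0]},
    {"gripper": 0.3, "linear": [0, 0, 0], "delta_rot": [0, 0, 0]},
    {"gripper": 0.3, "linear": [0, 0, 0], "delta_rot": [0, 0, 0]}
  ]
}}

```text
t: 11.75
ee_pos: [557.0, -193.7, 47.7]
tool_rot: [2.732, 1.551, 0.0]
force: [0.1, -1.0, -5.1]
gripper_width: 43.5
grip_force: 62.7
```

Call:
{"fn": "arm_command", "kwargs": {
  "motion": [
    {"gripper": 0.3, "linear": [0, 0, 0.04], "delta_rot": [0, 0, 0]},
    {"gripper": 0.3, "linear": [0, 0, 0.04], "delta_rot": [0, 0, 0]},
    {"gripper": 0.3, "linear": [0, 0, 0], "delta_rot": [0, 0, 0]},
    {"gripper": 0.3, "linear": [0, 0, 0], "delta_rot": [0, 0, 0]}
  ]
}}

```text
t: 12.15
ee_pos: [556.9, -193.7, 45.5]
tool_rot: [-2.732, -1.551, 0.0]
force: [0.3, 0.2, -4.2]
gripper_width: 43.5
grip_force: 62.7
```

Call:
{"fn": "arm_command", "kwargs": {
  "motion": [
    {"gripper": 0.3, "linear": [0, 0, 0.03], "delta_rot": [0, 0, 0]},
    {"gripper": 0.3, "linear": [0, 0, 0], "delta_rot": [0, 0, 0]},
    {"gripper": 0.55, "linear": [0, 0, 0], "delta_rot": [0, 0, 0]},
    {"gripper": 0.65, "linear": [0, 0, 0], "delta_rot": [0, 0, 0]},
    {"gripper": 0.65, "linear": [0, 0, 0], "delta_rot": [0, 0, 0]},
    {"gripper": 0.65, "linear": [0, 0, 0], "delta_rot": [0, 0, 0]},
    {"gripper": 0.65, "linear": [0, 0, -0.3], "delta_rot": [0, 0, 0]},
    {"gripper": 0.65, "linear": [0, 0, -0.6], "delta_rot": [0, 0, 0]},
    {"gripper": 0.65, "linear": [0, 0, -1], "delta_rot": [0, 0, 0]},
    {"gripper": 0.65, "linear": [0, 0, -1], "delta_rot": [0, 0, 0]},
    {"gripper": 0.65, "linear": [0, 0, -1], "delta_rot": [0, 0, 0]},
    {"gripper": 0.65, "linear": [0, 0, -1], "delta_rot": [0, 0, 0]}
  ]
}}

```text
t: 13.35
ee_pos: [557.3, -193.9, 170.1]
tool_rot: [2.731, 1.551, 0.002]
force: [-0.3, 0.6, 0.1]
gripper_width: 55.6
grip_force: 0.0
```

Call:
{"fn": "arm_command", "kwargs": {
  "motion": [
    {"gripper": 0.65, "linear": [-0.9, -0.3, -1], "delta_rot": [0, 0, 0]},
    {"gripper": 0.65, "linear": [-0.9, -0.3, 0], "delta_rot": [0, 0, 0]},
    {"gripper": 0.65, "linear": [-0.9, -0.3, 0], "delta_rot": [0, 0, 0]},
    {"gripper": 0.65, "linear": [-0.9, -0.3, 0], "delta_rot": [0, 0, 0]},
    {"gripper": 0.65, "linear": [0, 0, 0], "delta_rot": [0, 0, 0]}
  ]
}}

```text
t: 13.85
ee_pos: [483.8, -257.5, 194.1]
tool_rot: [2.732, 1.547, -0.0]
force: [1.2, 0.3, -0.2]
gripper_width: 55.5
grip_force: 0.0
```

```bash
python3 - <<'E'
from h import *
f=grab("wrist");save(f,"pics/w7")
s=get_state();M=R.from_rotvec(s["tool_rot"]).as_matrix();t=s["ee_pos"]
print(s["t"],t,s["force"],s["joints"],np.degrees(np.arctan2(M[1,1],M[0,1])))
E
```

```text
13.9 [ 484.73173133 -256.60316952  193.91118507] [-0.60332416  0.07924715  0.68854334] [-5.80346036e-01  1.50086678e-02  1.69250280e+00 -1.53191152e-05
  1.43215659e+00 -4.04572798e-02] -30.93322156654355
```

View pics/w7.png

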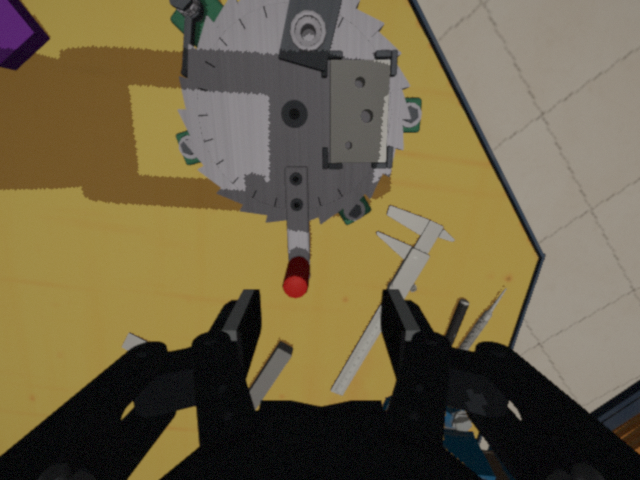

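The block sits flat inside all four corner pieces; red grip top at (296,287), axis (294,114), lever along the tool's x.

```bash
python3 - <<'E'
from h import *
f=load("pics/w7");s=get_state();M=R.from_rotvec(s["tool_rot"]).as_matrix();t=s["ee_pos"]
for p,z in(((296,287),93),((294,114),34),((298,170),42),((360,82),52),((332,58),52),((389,66),52),((381,163),52),((331,161),52)):
    w=world(f,*p,z);print(p,w.round(1),(M.T@(w-t)).round(1))
E
```

```text
(296, 287) [ 449.2 -279.3   93. ] [-37.7 -19.1 100.9]
(294, 114) [ 513.2 -166.8   34. ] [ 91.7 -22.1 159.9]
(298, 170) [ 492.6 -206.8   42. ] [ 46.8 -19.1 151.9]
(360, 82) [ 568.9 -175.    52. ] [113.3  29.9 142. ]
(332, 58) [ 558.9 -149.9   52. ] [129.6   8.5 141.9]
(389, 66) [ 592.8 -176.5   52. ] [124.3  51.3 142. ]
(381, 163) [ 554.4 -236.3   52. ] [ 53.2  49.1 142. ]
(331, 161) [ 520.4 -214.1   52. ] [ 54.8   8.4 141.9]
```

Call:
{"fn": "arm_command", "kwargs": {
  "motion": [
    {"gripper": 0.65, "linear": [-0.75, -0.4, 0.3], "delta_rot": [0, 0, 0]},
    {"gripper": 0.65, "linear": [-0.76, -0.39, 0.8], "delta_rot": [0, 0, 0]},
    {"gripper": 0.65, "linear": [0, 0, 0.8], "delta_rot": [0, 0, 0]},
    {"gripper": 0.65, "linear": [0, 0, 0.8], "delta_rot": [0, 0, 0]},
    {"gripper": 0.65, "linear": [0, 0, 0], "delta_rot": [0, 0, 0]},
    {"gripper": 0.65, "linear": [0, 0, 0], "delta_rot": [0, 0, 0]}
  ]
}}

```text
t: 14.5
ee_pos: [449.3, -277.5, 125.5]
tool_rot: [-2.731, -1.552, -0.0]
force: [-1.1, -0.1, 0.6]
gripper_width: 55.3
grip_force: 0.0
```

```bash
python3 - <<'E'
from h import *
s=get_state();M=R.from_rotvec(s["tool_rot"]).as_matrix();t=s["ee_pos"]
print(t,s["force"],M.T@(np.array([448.5,-279.3,93])-t))
f=grab("wrist");save(f,"pics/w8")
hsv=cv2.cvtColor(f["image"],cv2.COLOR_BGR2HSV)
m=(((hsv[...,0]<8)|(hsv[...,0]>172))&(hsv[...,1]>150)&(hsv[...,2]>60)).astype(np.uint8)
n,l,st,c=cv2.connectedComponentsWithStats(m)
for k in range(1,n):
    if st[k,4]>100:print(st[k],c[k],world(f,st[k,0]+st[k,2]/2,st[k,1]+st[k,3]-st[k,2]/2,93))
E
```

```text
[ 449.3168328  -277.48584941  125.47911621] [-1.11820022 -0.05896876  0.64007763] [-1.98450691  0.22800933 32.47862516]
[303 264  34  33 878] [319.46013667 279.66970387] [ 449.13021803 -277.79120399   93.        ]
```

Call:
{"fn": "arm_command", "kwargs": {
  "motion": [
    {"gripper": 0.65, "linear": [0, 0, 0.8], "delta_rot": [0, 0, 0]},
    {"gripper": 0.65, "linear": [0, 0, 0.8], "delta_rot": [0, 0, 0]},
    {"gripper": 0.65, "linear": [0, 0, 0.6], "delta_rot": [0, 0, 0]},
    {"gripper": 0.65, "linear": [0, 0, 0.34], "delta_rot": [0, 0, 0]},
    {"gripper": 0.65, "linear": [0, 0, 0], "delta_rot": [0, 0, 0]},
    {"gripper": 0.3, "linear": [0, 0, 0], "delta_rot": [0, 0, 0]},
    {"gripper": 0, "linear": [0, 0, 0], "delta_rot": [0, 0, 0]},
    {"gripper": 0, "linear": [0, 0, 0], "delta_rot": [0, 0, 0]},
    {"gripper": 0, "linear": [0, 0, 0], "delta_rot": [0, 0, 0]},
    {"gripper": 0, "linear": [0, 0, 0], "delta_rot": [0, 0, 0]},
    {"gripper": 0, "linear": [0, 0, 0], "delta_rot": [0, 0, 0]},
    {"gripper": 0, "linear": [0, 0, 0], "delta_rot": [0, 0, 0]}
  ]
}}

```text
t: 15.75
ee_pos: [449.5, -278.5, 62.5]
tool_rot: [2.73, 1.55, 0.001]
force: [-0.4, -0.5, 6.4]
gripper_width: 19.5
grip_force: 58.5
```

Call:
{"fn": "arm_command", "kwargs": {
  "motion": [
    {"gripper": 0, "linear": [0.007, 0.272, 0], "delta_rot": [0, 0, -0.0167]},
    {"gripper": 0, "linear": [0.007, 0.272, 0], "delta_rot": [0, 0, -0.0167]},
    {"gripper": 0, "linear": [0.007, 0.272, 0], "delta_rot": [0, 0, -0.0167]},
    {"gripper": 0, "linear": [0.007, 0.272, 0], "delta_rot": [0, 0, -0.0167]},
    {"gripper": 0, "linear": [0.007, 0.272, 0], "delta_rot": [0, 0, -0.0167]},
    {"gripper": 0, "linear": [0.007, 0.272, 0], "delta_rot": [0, 0, -0.0167]},
    {"gripper": 0, "linear": [0, 0, 0], "delta_rot": [0, 0, 0]}
  ]
}}

```text
t: 16.45
ee_pos: [488.1, -293.0, 62.6]
tool_rot: [2.451, 1.962, 0.003]
force: [2.6, 3.3, 5.8]
gripper_width: 19.5
grip_force: 59.6
```

```bash
cat > a.py <<'E'
from h import *
s=get_state();M=R.from_rotvec(s["tool_rot"]).as_matrix();t=s["ee_pos"];A=np.array([513.3,-167.0])
d=t[:2]-A;print(s["t"],t,"r",np.hypot(*d),"ang",np.degrees(np.arctan2(d[1],d[0])),"tooly",np.degrees(np.arctan2(M[1,1],M[0,1])),"Ftool",(M.T@s["force"]).round(1),s["gripper_width"])
E
python3 a.py
```

```text
16.45 [ 488.14247666 -292.96265173   62.57666106] r 128.45034297855017 ang -101.29462069304033 tooly -12.653448892084802 Ftool [ 3.8  1.8 -5.8] 19.50155417163807
```

Call:
{"fn": "arm_command", "kwargs": {
  "motion": [
    {"gripper": 0, "linear": [0.007, 0.272, 0], "delta_rot": [0, 0, -0.0167]},
    {"gripper": 0, "linear": [0.007, 0.272, 0], "delta_rot": [0, 0, -0.0167]},
    {"gripper": 0, "linear": [0.007, 0.272, 0], "delta_rot": [0, 0, -0.0167]},
    {"gripper": 0, "linear": [0.007, 0.272, 0], "delta_rot": [0, 0, -0.0167]},
    {"gripper": 0, "linear": [0.007, 0.272, 0], "delta_rot": [0, 0, -0.0167]},
    {"gripper": 0, "linear": [0.007, 0.272, 0], "delta_rot": [0, 0, -0.0167]},
    {"gripper": 0, "linear": [0.007, 0.272, 0], "delta_rot": [0, 0, -0.0167]},
    {"gripper": 0, "linear": [0.007, 0.272, 0], "delta_rot": [0, 0, -0.0167]},
    {"gripper": 0, "linear": [0.007, 0.272, 0], "delta_rot": [0, 0, -0.0167]},
    {"gripper": 0, "linear": [0.007, 0.272, 0], "delta_rot": [0, 0, -0.0167]},
    {"gripper": 0, "linear": [0.007, 0.272, 0], "delta_rot": [0, 0, -0.0167]},
    {"gripper": 0, "linear": [0, 0, 0], "delta_rot": [0, 0, 0]}
  ]
}}

```text
t: 17.65
ee_pos: [561.2, -286.5, 62.5]
tool_rot: [-1.792, -2.58, -0.003]
force: [-0.9, 10.6, 10.1]
gripper_width: 19.5
grip_force: 61.1
```

```bash
python3 a.py
```

```text
17.65 [ 561.19745953 -286.54439873   62.5273499 ] r 128.78287889975678 ang -68.1656679210537 tooly 20.433139188989813 Ftool [ 10.3   2.9 -10.1] 19.525839888443635
```

Call:
{"fn": "arm_command", "kwargs": {
  "motion": [
    {"gripper": 0, "linear": [0.012, 0.272, 0], "delta_rot": [0, 0, -0.0167]},
    {"gripper": 0, "linear": [0.012, 0.272, 0], "delta_rot": [0, 0, -0.0167]},
    {"gripper": 0, "linear": [0.012, 0.272, 0], "delta_rot": [0, 0, -0.0167]},
    {"gripper": 0, "linear": [0.012, 0.272, 0], "delta_rot": [0, 0, -0.0167]},
    {"gripper": 0, "linear": [0.012, 0.272, 0], "delta_rot": [0, 0, -0.0167]},
    {"gripper": 0, "linear": [0.012, 0.272, 0], "delta_rot": [0, 0, -0.0167]},
    {"gripper": 0, "linear": [0.012, 0.272, 0], "delta_rot": [0, 0, -0.0167]},
    {"gripper": 0, "linear": [0.012, 0.272, 0], "delta_rot": [0, 0, -0.0167]},
    {"gripper": 0, "linear": [0, 0, 0], "delta_rot": [0, 0, 0]}
  ]
}}

```text
t: 18.55
ee_pos: [606.1, -257.0, 62.6]
tool_rot: [-1.215, -2.897, -0.003]
force: [-3.7, 6.9, 9.4]
gripper_width: 19.5
grip_force: 61.2
```

```bash
python3 a.py
```

```text
18.55 [ 606.10103203 -256.99024427   62.55157743] r 129.26823124984028 ang -44.119030253633184 tooly 44.48510016943702 Ftool [ 7.5  2.2 -9.4] 19.464203481373424
```

Call:
{"fn": "arm_command", "kwargs": {
  "motion": [
    {"gripper": 0, "linear": [0.01, 0.06, 0], "delta_rot": [0, 0, -0.004]},
    {"gripper": 0, "linear": [0.01, 0.06, 0], "delta_rot": [0, 0, -0.004]},
    {"gripper": 0, "linear": [0, 0, 0], "delta_rot": [0, 0, 0]},
    {"gripper": 0, "linear": [0, 0, 0], "delta_rot": [0, 0, 0]}
  ]
}}

```text
t: 18.95
ee_pos: [607.6, -255.4, 62.6]
tool_rot: [1.182, 2.91, 0.002]
force: [-2.4, 4.6, 8.1]
gripper_width: 19.2
grip_force: 61.0
```

```bash
python3 a.py
```

```text
18.95 [ 607.64236511 -255.44522272   62.57157761] r 129.31759074172007 ang -43.15214906518889 tooly 45.77337577509526 Ftool [ 5.   1.6 -8.1] 19.181834702988553
```

Call:
{"fn": "arm_command", "kwargs": {
  "motion": [
    {"gripper": 0, "linear": [0, -0.06, 0], "delta_rot": [0, 0, 0.003]},
    {"gripper": 0, "linear": [0, -0.06, 0], "delta_rot": [0, 0, 0.003]},
    {"gripper": 0, "linear": [0, 0, 0], "delta_rot": [0, 0, 0]},
    {"gripper": 0, "linear": [0, 0, 0], "delta_rot": [0, 0, 0]}
  ]
}}

```text
t: 19.35
ee_pos: [605.7, -257.4, 62.6]
tool_rot: [1.21, 2.898, 0.002]
force: [-1.4, 5.3, 7.0]
gripper_width: 19.7
grip_force: 61.0
```

```bash
python3 a.py
```

```text
19.35 [ 605.68636536 -257.44272289   62.59086222] r 129.28699326469672 ang -44.39091576641387 tooly 44.67952759752727 Ftool [ 4.7  2.7 -7. ] 19.723542281621654
```

Call:
{"fn": "arm_command", "kwargs": {
  "motion": [
    {"gripper": 0, "linear": [0, -0.04, 0], "delta_rot": [0, 0, 0.002]},
    {"gripper": 0, "linear": [0, 0, 0], "delta_rot": [0, 0, 0]},
    {"gripper": 0, "linear": [0, 0, 0], "delta_rot": [0, 0, 0]}
  ]
}}

```text
t: 19.65
ee_pos: [605.0, -258.0, 62.6]
tool_rot: [1.219, 2.895, 0.002]
force: [-1.6, 5.3, 7.6]
gripper_width: 19.3
grip_force: 61.0
```

```bash
python3 a.py
```

```text
19.65 [ 605.02764172 -258.04704749   62.56322948] r 129.24211818817204 ang -44.78664990807619 tooly 44.321943943969316 Ftool [ 4.9  2.6 -7.6] 19.312180263082144
```

Call:
{"fn": "arm_command", "kwargs": {
  "motion": [
    {"gripper": 0, "linear": [0, -0.03, 0], "delta_rot": [0, 0, 0]},
    {"gripper": 0, "linear": [0, 0, 0], "delta_rot": [0, 0, 0]},
    {"gripper": 0, "linear": [0, 0, 0], "delta_rot": [0, 0, 0]}
  ]
}}

```text
t: 19.95
ee_pos: [604.7, -258.4, 62.6]
tool_rot: [1.219, 2.894, 0.003]
force: [0.3, 6.3, 7.7]
gripper_width: 19.5
grip_force: 61.0
```

```bash
python3 a.py
```

```text
19.95 [ 604.69006427 -258.40259433   62.56817353] r 129.25392875240973 ang -45.00392750638807 tooly 44.324316116409086 Ftool [ 4.2  4.6 -7.7] 19.52189599100378
```

Call:
{"fn": "arm_command", "kwargs": {
  "motion": [
    {"gripper": 0, "linear": [0, -0.03, 0], "delta_rot": [0, 0, 0]},
    {"gripper": 0, "linear": [0, 0, 0], "delta_rot": [0, 0, 0]},
    {"gripper": 0, "linear": [0, 0, 0], "delta_rot": [0, 0, 0]}
  ]
}}

```text
t: 20.25
ee_pos: [604.5, -258.6, 62.6]
tool_rot: [1.218, 2.894, 0.004]
force: [1.6, 8.1, 7.0]
gripper_width: 19.5
grip_force: 60.9
```

```bash
python3 a.py
```

```text
20.25 [ 604.53429256 -258.56272526   62.60749958] r 129.25721951208297 ang -45.102943624912136 tooly 44.335542543456654 Ftool [ 4.7  6.8 -6.9] 19.495188123747074
```

Call:
{"fn": "arm_command", "kwargs": {
  "motion": [
    {"gripper": 0, "linear": [0, -0.03, 0], "delta_rot": [0, 0, 0]},
    {"gripper": 0, "linear": [0, 0, 0], "delta_rot": [0, 0, 0]},
    {"gripper": 0, "linear": [0, 0, 0], "delta_rot": [0, 0, 0]}
  ]
}}

```text
t: 20.55
ee_pos: [604.4, -258.7, 62.6]
tool_rot: [1.218, 2.894, 0.005]
force: [3.7, 9.1, 4.7]
gripper_width: 19.7
grip_force: 60.9
```

```bash
python3 a.py
```

```text
20.55 [ 604.4216614  -258.70279104   62.60912084] r 129.27706316215014 ang -45.18212095221856 tooly 44.341528458311814 Ftool [ 3.9  9.  -4.6] 19.664575571975544
```

Call:
{"fn": "arm_command", "kwargs": {
  "motion": [
    {"gripper": 0, "linear": [0, -0.03, 0], "delta_rot": [0, 0, 0]},
    {"gripper": 0, "linear": [0, 0, 0], "delta_rot": [0, 0, 0]},
    {"gripper": 0, "linear": [0, 0, 0], "delta_rot": [0, 0, 0]},
    {"gripper": 0, "linear": [0, 0, 0], "delta_rot": [0, 0, 0]},
    {"gripper": 0, "linear": [0, 0, 0], "delta_rot": [0, 0, 0]},
    {"gripper": 0, "linear": [0, 0, 0], "delta_rot": [0, 0, 0]}
  ]
}}

```text
t: 21.15
ee_pos: [604.3, -258.8, 62.6]
tool_rot: [1.218, 2.893, 0.006]
force: [6.2, 10.3, 5.5]
gripper_width: 19.5
grip_force: 60.9
```

```bash
python3 a.py; python3 -c "
from h import *
f=grab('wrist');save(f,'pics/w9')
# block top height map: points with z 49..55 in nest area
E=f['extrinsics'];H=480;Fc=240/np.tan(np.radians(f['fov_y']/2));v,u=np.mgrid[0:480,0:640]
z=f['z_map'];P=np.stack([(u-f['cx'])/Fc*z,-(v-f['cy'])/Fc*z,-z],-1)@E[:3,:3].T+E[:3,3]
m=(abs(P[...,2]-52)<3)&(np.hypot(P[...,0]-550,P[...,1]+130)<60);Q=P[m];print(len(Q),Q.mean(0) if len(Q) else 0, Q.std(0) if len(Q) else 0)"
```

```text
21.15 [ 604.31796966 -258.78420549   62.6096091 ] r 129.26179318815926 ang -45.24016028133163 tooly 44.35554055913409 Ftool [ 3.  11.7 -5.4] 19.484933281313552
8220 [ 567.6968941  -149.27031359   52.05740821] [12.18614509 11.38059652  0.80639061]
```

```bash
python3 -c "
from station import *
print(hand_in())"
```

```text
the job is handed in; nothing more can be done
None
```

The block is flat in the nest and let go, the lever has gone five clicks, and the fingers still hold it back against the pawl at about 11–12 N; the job is handed in, and no verdict was returned.

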